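Set the day-colour wheel to green

TASK

Today's food boxes get green labels, so set the day-colour wheel on the table to green: with your fingertips flick its ribbed edge forward, the way the white chevrons on its base point, click by click until the green flat lies on top between the two white pointers. On the way let it come to rest on brown, the colour before green, with the finger off it, then give it the last click without going past green. Do not pick up, tip or shove the stand, and leave everything else where it is.

Things in the scene. Friction and masses are not known exactly. Their poses are not given: they have to be found in the camera images.
- day_stand: Stand of the day-colour wheel: heavy grey base plate 160 x 120 x 14 mm (x, y, z) with two grey cheeks, 8 mm thick at y = +-34 mm, that carry the ribbed white wheel. About 1.6 kg, loose on the table: a hard shove slides it. Origin: centre of its underside. +x is forward (white chevrons on the plate point there), y runs along the wheel's axle, z up.
- day_top (a point): Point of the stand straight above the axle, 119 mm above the table: middle of the coloured flat now on top. It does not turn with the wheel. The grey cheeks beside it end 115 mm above the table; a small white diamond at the top of each, up to 118 mm high, is the pointer. Nothing of the stand is higher.
- day_axle (a point): Middle of the wheel, on its axle, 85 mm above the table. The wheel is 34 mm wide along y. Seven coloured flats, 28 mm long, lie 34 mm from the axle; between them seven white ribs, 5 mm thick, reach 54 mm from it. At rest one flat lies level on top, and the ribs before and behind it lean 25.7 degrees, with tips 134 mm above the table; the next ribs are below 100 mm.
- day_wheel (a joint): Turn of the wheel, rad; grows as its top moves forward. A spring detent clicks every 0.898 rad: 0 = blue on top, 0.898 yellow, 1.795 red, 2.693 brown, 3.590 green, 4.488 orange, 5.386 black. It starts on blue, yellow or red; stops at -0.35 and 5.7 keep it from going round backward. 2 to 3 N at a rib's tip turns it; let go within half a click of a colour, it snaps to that colour and stays.
- rear_rib (a point): Point of the stand where the tip of the rear upper rib is while a colour rests on top: 23 mm behind the axle, 134 mm above the table. A fingertip 38 to 42 mm above the axle (123 to 127 mm above the table) that comes from behind and sweeps straight forward catches this rib only; one click is made when the finger's front face is 20 to 30 mm ahead of the axle. A rib passing upright is 139 mm high.
- green_flat (a point): Middle of the green flat; it turns with the wheel, 34 mm from the axle. When green is set it coincides with the point day_top.
- black_lunch_box: Bystander: black lunch box with a clear lid, 154 x 214 x 54 mm, loose. Origin: centre of the underside.
- kitchen_timer: Bystander: red and white kitchen timer, 68 mm across, 57 mm high, loose. Origin: centre of the underside.
- yoghurt_pot: Bystander: yoghurt pot, 72 mm across, 71 mm high, loose. Origin: centre of the underside.
- lemon: Bystander: yellow lemon, 66 x 51 x 51 mm, loose. Origin: centre of the underside.
- garlic: Bystander: garlic bulb, 58 mm across, 57 mm high, loose. Origin: centre of the underside.
- tape_roll: Bystander: roll of tan tape lying flat, 103 mm across, 25 mm high, loose. Origin: centre of the underside.
- marker: Bystander: white and green marker pen lying on the table, 135 mm long, 17 mm thick, loose. Origin: centre of the underside.
There are look-alikes about, which are no part of the job. What is shaped like the day_stand but purple is not meant.

How it is judged:
By the outcome, as a careful person would: the job done as asked, in the order asked, and still so for the second after the job is handed in, with the robot touching nothing.
It also fails if it takes over 64 s, if anything falls off the work surface, if the arm or the gripper's body presses on something with over 40 N, if the wrist force passes 120 N, or if a joint passes its speed limit or range.

ROBOT

A 6-joint arm with a two-finger parallel gripper is mounted at the origin on a cart in front of the work surface, level with it; the furniture and walls round the work are solid. World frame = base frame: x ahead of the robot, y to its left, z up, the work surface at z = 0. Lengths are in m, angles in rad, forces in N, time in s.
With the tool pointing down it reaches from about 0.425 to 0.925 m from the base axis. Payload 12.5 kg.
Tool frame: the origin (TCP) lies on the centre line of the jaws, within the pads' length; the fingertips stand 11 mm ahead of it and the grasp point (between the pads) lies 8 mm behind it; z points along the fingers, y is the line along which they close (so a half turn about z gives the same grasp; the last joint's range is limited). The gripper opens to 85 mm and grips with 20 to 120 N. Pads are 22 mm wide; open, the fingers measure 114 mm over their backs; the gripper's body (76 mm by 85 mm) begins 54 mm behind the grasp point. The pads swing forward as they close: fully open they stand 13 mm farther back than shut.
Start: joints at [-1.229, 0.491, 1.559, -0, 1.092, -0.106], TCP at [0.271, -0.563, 0.242] pointing down, gripper open.
Joint ranges: [-3.1, 3.1], [-0.84, 2.19], [0.05, 2.79], [-1.13, 4.28], [0.06, 2.93], [-2.69, 2.69]. Speed limits (rad/s): [2.22, 2.22, 2.79, 3.14, 3.14, 3.14].

INTERFACE

Orientations are given as a 3x3 rotation matrix whose columns are the frame's x, y, z axes.
In Python, from cell import arm gives the robot as it stands. The module is installed in compiled form; this text tells all that it offers.
- The arm moves only by the shell command python3 -m jog 'ROWS' [OPENING] [FORCE]. ROWS is JSON, a list that holds one entry, the list of rows, each a list of 4 numbers: the shift along the tool's x, y, z in m, then the turn about the tool's z in degrees. A call has 1 to 12 rows; each row shifts and turns the commanded pose from where the row before left it, along the tool's axes as they then stand; what a row does not reach is not made up. A row lasts 1/8 s, in which the tool goes at most 62.5 mm and 10.7 degrees, less where a joint would pass 70% of its speed; a pose out of reach is approached as far as the arm can. A call is refused whole if a number of a shift passes 0.0625 or a number of a turn 10.7, either way. A call with a gripper value outside its range is refused whole. OPENING is the closure, from 0 (fully open) to 1 (shut), set as the call begins (- or left out, the last holds). The fingers move at their own pace and stop on an object; FORCE is the grip in N (left out, the last holds). Time passes only in rows, so rows that do not move let the fingers close. It gives the time, the measured TCP pose, the force, the opening and the grip force at its end, in the units of the state.
- arm.read_state(): the state, without advancing time (a new reading comes with each control period).
- arm.capture(name): name is "scene" or "top" or "wrist"; returns (picture, depth): 480x640x3 uint8, red, green, blue; 480x640 float32, m along the optical axis (not along the pixel's ray), 0 where there is no reading.
- arm.calibration(name): a dict with "mtx" (3x3 intrinsics, pixels), "k1" (the pictures are not rectified: a ray, as slopes to the right and down, at radius r is drawn at 1 + k1 r^2 times it, then the intrinsics apply), "R" (3x3) and "t" (3): a world point X has camera coordinates R X + t. Camera axes: x right, y down, z forward; pixel columns grow to the right and rows downward; lengths in m; the calibration is good to about 2 mm. A picture is of the moment at which its call begins: read the wrist's pose just before it. calibration takes no time and is no camera call; for the wrist camera it gives the pose at the moment of the call.
- arm.finish_job(): hands the job in; it is judged then, once.
The state is a dict: "t": time; "joint_positions": joint angles; "dq": joint speeds; "effort": joint torques, N m; "eef_pos": TCP position; "eef_rot": TCP orientation; "contact_force": force on the tool from outside, world axes, zero at the start; "moment": the same for the moment, N m; "grip_width": opening from 0.0 (shut) to 1.0 (fully open); "grasp_force": force on a finger pad.
Only numpy, scipy, OpenCV 4.12 (cv2) and the standard library are available. Lean on these libraries where they do the work, as an engineer would, in place of code of your own. Each camera call takes 0.05 s, during which the arm holds its last target. There are 200 camera calls.

## Working session

There is one attempt and no reset: what is moved stays moved. The work goes in short steps, Python scripts to look and compute and a shell command to move; the robot and the scene stay as the last step left them, time stands still between calls to the robot, and variables do not carry over. Pictures are saved under pics/ and viewed, at most 10 in all, crops included, and the job is handed in when it is done.

```bash
mkdir -p pics; cat > h.py <<'E'
import numpy as np,cv2
from cell import arm
def ray(name,u,v,c=None):
    c=c or arm.calibration(name);K=np.array(c["mtx"]);d=np.array([(u-K[0,2])/K[0,0],(v-K[1,2])/K[1,1]])
    s=d.copy()
    for _ in range(20): s=d/(1+c["k1"]*(s@s))
    R=np.array(c["R"]);t=np.array(c["t"]);return -R.T@t,R.T@np.array([s[0],s[1],1])
def onplane(name,u,v,z,c=None):
    o,r=ray(name,u,v,c);return o+r*(z-o[2])/r[2]
def atdepth(name,u,v,d,c=None):
    o,r=ray(name,u,v,c);return o+r*d
def snap(name,f):
    c=arm.calibration(name);p,d=arm.capture(name);cv2.imwrite(f"pics/{f}.png",p[:,:,::-1]);np.savez(f"{f}.npz",p=p,d=d);return p,d,c
E
python3 - <<'E'
from h import *
for n in("scene","top"): snap(n,n)
s=arm.read_state();print(s["t"],s["eef_pos"],s["eef_rot"])
a=[cv2.imread(f"pics/{n}.png") for n in("scene","top")]
E
```

```text
0.1 [ 0.27060234 -0.56316693  0.24178588] [[ 9.01387002e-01  4.33014288e-01 -3.15173126e-04]
 [ 4.33014386e-01 -9.01386521e-01  9.39387143e-04]
 [ 1.22675248e-04 -9.83225858e-04 -9.99999509e-01]]
```

View pics/scene.png

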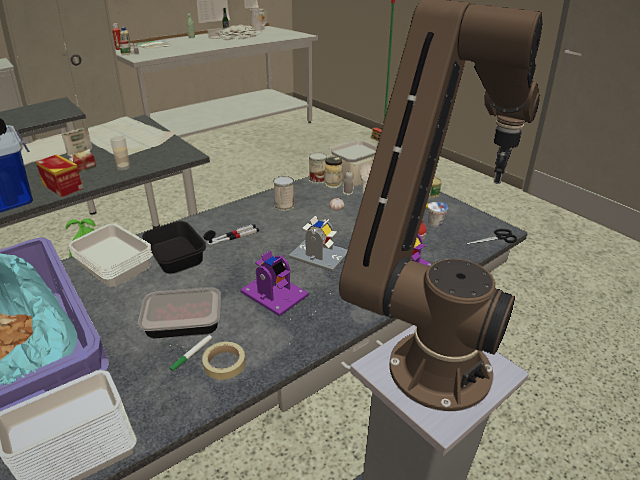

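View pics/top.png

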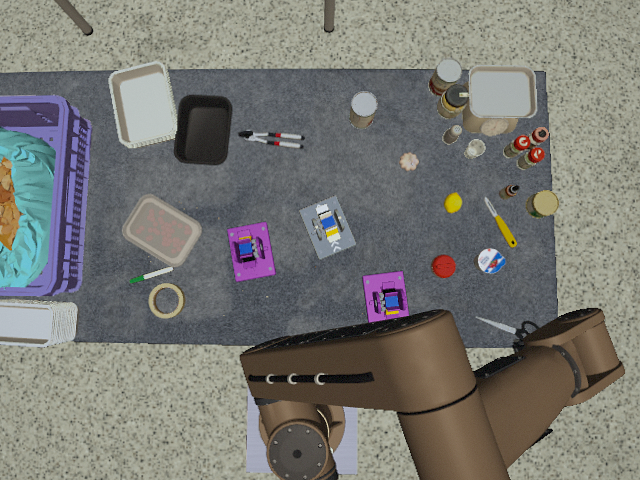

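The grey stand is at about (327,227) in the top view, with purple look-alikes at (251,250) and (386,298). I'll zoom in on it and compute its pose.

```bash
python3 - <<'E'
from h import *
a=np.load("top.npz");b=np.load("scene.npz")
p=a["p"][190:265,290:370,::-1];q=b["p"][205:275,285:355,::-1]
cv2.imwrite("pics/crop.png",np.hstack([cv2.resize(p,(400,375),interpolation=2),cv2.resize(q,(375,375),interpolation=2)]))
hsv=cv2.cvtColor(a["p"],cv2.COLOR_RGB2HSV);d=a["d"]
c=arm.calibration("top")
for u,v in((299,208),(337,196),(355,246),(316,260)): print(u,v,onplane("top",u,v,.014,c).round(4),atdepth("top",u,v,d[v,u],c).round(4))
E
```

```text
299 208 [0.6158 0.0148 0.014 ] [ 0.619   0.0157 -0.0046]
337 196 [ 0.6527 -0.0975  0.014 ] [ 0.6558 -0.098  -0.0019]
355 246 [ 0.5042 -0.1507  0.014 ] [ 5.055e-01 -1.517e-01  2.000e-04]
316 260 [ 0.4622 -0.0368  0.014 ] [ 0.4632 -0.0367 -0.0023]
```

View pics/crop.png

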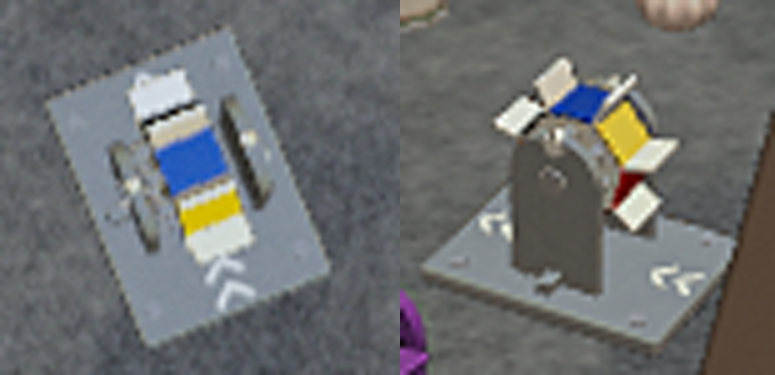

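Blue is on top and the chevrons point away from the robot, at a heading of about 19°. That means four clicks. I'll move behind and above the stand with the gripper shut.

```bash
python3 -m jog '[[[0,0,0,6.3],[0.035,-0.037,0,0],[0.035,-0.037,0,0],[0.035,-0.037,0,0],[0.035,-0.037,0,0],[0.035,-0.037,0,0],[0.035,-0.037,0,0],[0.035,-0.037,0,0],[0.035,-0.037,0,0],[0.035,-0.037,0,0],[0.035,-0.037,0,0],[0,0,0,0]]]' 1 20
python3 - <<'E'
from h import *
s=arm.read_state();print(s["t"],s["eef_pos"],s["eef_rot"],s["contact_force"],s["grip_width"])
p,d,c=snap("wrist","w1")
print(c)
E
```

```text
t: 1.6
eef_pos: [0.4789, -0.0957, 0.2421]
eef_rot: [[0.942, 0.335, -0.0], [0.335, -0.942, 0.0], [-0.0, -0.0, -1.0]]
contact_force: [-0.6, -0.2, 0.8]
grip_width: -0.001
grasp_force: 0.0
1.6 [ 0.47886991 -0.0957348   0.24212085] [[ 9.42110729e-01  3.35301840e-01 -2.22771236e-04]
 [ 3.35301890e-01 -9.42110707e-01  2.41298236e-04]
 [-1.28967424e-04 -3.02025274e-04 -9.99999946e-01]] [-0.64840621 -0.18756124  0.75987384] -0.00097021514967556
{'mtx': array([[370.514627  ,   0.        , 317.64773204],
       [  0.        , 370.514627  , 239.52759367],
       [  0.        ,   0.        ,   1.        ]]), 'k1': -0.05172704805937329, 'R': array([[ 3.37030289e-01, -9.41493445e-01, -8.22985800e-04],
       [-8.93921886e-01, -3.20275004e-01,  3.13572295e-01],
       [-2.95489842e-01, -1.04947676e-01, -9.49563973e-01]]), 't': array([-0.25124693,  0.35551392,  0.51258477])}
```

View pics/w1.png

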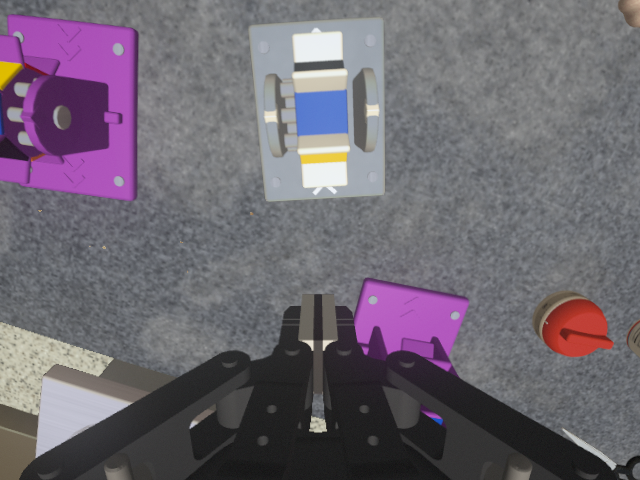

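The wrist view shows the grey stand's plate corners at about (250,27), (384,18), (384,195) and (266,201). The pointers are at (270,116) and (372,110), and the shut fingertips at (318,295).

```bash
python3 - <<'E'
from h import *
c=arm.calibration("wrist");d=np.load("w1.npz")["d"]
s=arm.read_state();T=np.array(s["eef_pos"]);R=np.array(s["eef_rot"])
f=lambda u,v,z:onplane("wrist",u,v,z,c)
P=[f(u,v,.014) for u,v in((250,27),(384,18),(384,195),(266,201))]
C=sum(P)/4;h=P[0]+P[1]-P[2]-P[3];print("centre",C.round(4),"heading",np.degrees(np.arctan2(h[1],h[0])),"tool",np.degrees(np.arctan2(R[1,0],R[0,0])))
a,b=f(270,116,.1165),f(372,110,.1165);print("pointers",a.round(4),b.round(4),((a+b)/2).round(4),np.degrees(np.arctan2(*(a-b)[[1,0]]))-90,np.linalg.norm(a-b))
m=(a+b)/2
print("axle in tool (plate, pointers)",(R.T@(C-T)).round(4),(R.T@(m-T)).round(4))
t=d[112,322];print("flat",atdepth("wrist",322,112,t,c))
for v in range(285,330,5):
  q=atdepth("wrist",310,v,d[v,310],c);print(v,d[v,310],(R.T@(q-T)).round(4))
E
```

```text
centre [ 0.5567 -0.0724  0.014 ] heading 22.51846700476824 tool 19.527905929579774
pointers [ 0.5439 -0.0399  0.1165] [ 0.5703 -0.1024  0.1165] [ 0.5571 -0.0712  0.1165] 22.87445702052058 0.06787932432051381
axle in tool (plate, pointers) [0.0822 0.0029 0.228 ] [0.0829 0.0019 0.1255]
flat [ 0.55784027 -0.07164158  0.11953104]
285 0.40998438 [-0.0966 -0.0085  0.2406]
290 0.41263783 [-0.1031 -0.0085  0.2412]
295 0.15248704 [ 0.0102 -0.0032  0.0047]
300 0.14790794 [ 0.0104 -0.0031 -0.0001]
305 0.14312333 [ 0.0108 -0.003  -0.005 ]
310 0.14034812 [ 0.0103 -0.003  -0.0081]
315 0.13611385 [ 0.0107 -0.0029 -0.0124]
320 0.13465154 [ 0.0097 -0.0029 -0.0143]
325 0.13086838 [ 0.0099 -0.0028 -0.0182]
```

Axle is 82 mm ahead of the TCP. I'll trim the heading by 3.2°, then drop in behind the rear rib with the tip at 125 mm.

```bash
python3 -m jog '[[[0,0,0,-3.2],[0.015,0.0035,0.01,0],[0.015,0.0035,0.02,0],[0,0,0.03,0],[0,0,0.026,0],[0,0,0.02,0],[0,0,0,0],[0,0,0,0]]]' 1 20
python3 -m jog '[[[0.008,0,0,0],[0.008,0,0,0],[0.008,0,0,0],[0.007,0,0,0],[0.007,0,0,0],[0.007,0,0,0],[0.007,0,0,0],[0.007,0,0,0],[0.007,0,0,0],[0,0,0,0],[0,0,0,0]]]'
```

```text
t: 2.65
eef_pos: [0.5091, -0.0937, 0.1365]
eef_rot: [[0.924, 0.383, 0.0], [0.383, -0.924, -0.0], [0.0, 0.0, -1.0]]
contact_force: [0.8, 0.2, -0.4]
grip_width: 0.006
grasp_force: 0.0
t: 4.03
eef_pos: [0.5695, -0.0679, 0.1364]
eef_rot: [[0.924, 0.384, 0.0], [0.384, -0.924, -0.0], [0.0, 0.0, -1.0]]
contact_force: [-1.4, -0.0, 1.3]
grip_width: 0.001
grasp_force: 0.9
```

The sweep ended with the finger's front face about 24 mm past the axle. Next: lift, go back and look.

```bash
python3 -m jog '[[[0,0,-0.015,0],[0,0,-0.02,0],[-0.022,0,0,0],[-0.022,0,0,0],[-0.022,0,0,0],[0,0,0,0]]]'
cat > look.py <<'E'
from h import *
import sys
p,d,c=snap("wrist",sys.argv[1]);T=np.array(arm.read_state()["eef_pos"])
K=np.array(c["mtx"]);X=np.array([.5573,-.0717,.119]);R=np.array(c["R"]);t=np.array(c["t"])
def px(X):
    q=R@X+t;s=q[:2]/q[2];s=s*(1+c["k1"]*(s@s));return K[0,0]*s[0]+K[0,2],K[1,1]*s[1]+K[1,2]
u,v=map(int,px(X));print(arm.read_state()["t"],"top px",u,v,p[v-3:v+4,u-3:u+4].mean((0,1)),"world",atdepth("wrist",u,v,d[v,u],c).round(4))
lo=max(v-120,0);cv2.imwrite(f"pics/{sys.argv[1]}.png",cv2.resize(p[lo:v+120,u-120:u+120,::-1],None,fx=2,fy=2))
E
python3 look.py w2
```

```text
t: 4.78
eef_pos: [0.5082, -0.0937, 0.1725]
eef_rot: [[0.924, 0.382, 0.001], [0.382, -0.924, -0.0], [0.001, 0.001, -1.0]]
contact_force: [-0.0, 0.4, -0.3]
grip_width: 0.0
grasp_force: 0.0
4.825 top px 314 172 [231.57142857 235.91836735  31.44897959] world [ 0.5575 -0.0711  0.121 ]
```

View pics/w2.png

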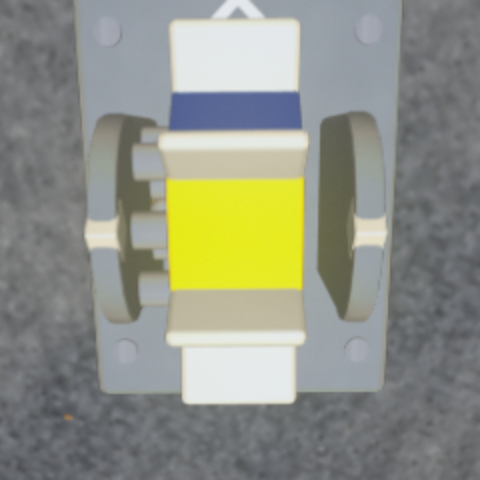

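Yellow is on top, centred at (235,232) in the crop between the pointers, so that was one clean click. Repeating for red.

```bash
python3 -m jog '[[[0,0,0.02,0],[0,0,0.016,0],[0,0,0,0],[0.008,0,0,0],[0.008,0,0,0],[0.008,0,0,0],[0.007,0,0,0],[0.007,0,0,0],[0.007,0,0,0],[0.007,0,0,0],[0.007,0,0,0],[0.007,0,0,0]]]'
python3 -m jog '[[[0,0,0,0],[0,0,-0.015,0],[0,0,-0.02,0],[-0.022,0,0,0],[-0.022,0,0,0],[-0.022,0,0,0],[0,0,0,0]]]'; python3 look.py w3
```

```text
t: 6.32
eef_pos: [0.5696, -0.0678, 0.1351]
eef_rot: [[0.923, 0.384, -0.001], [0.384, -0.923, -0.0], [-0.001, -0.0, -1.0]]
contact_force: [-2.3, -1.5, -1.3]
grip_width: 0.005
grasp_force: 1.3
t: 7.2
eef_pos: [0.5082, -0.0937, 0.1715]
eef_rot: [[0.924, 0.382, 0.001], [0.382, -0.924, -0.0], [0.001, 0.001, -1.0]]
contact_force: [0.3, 1.2, 0.2]
grip_width: -0.0
grasp_force: 0.0
7.25 top px 314 172 [234.83673469  76.08163265  67.59183673] world [ 0.5573 -0.0712  0.1191]
```

Red is up. Now brown.

```bash
python3 -m jog '[[[0,0,0.02,0],[0,0,0.015,0],[0,0,0,0],[0.008,0,0,0],[0.008,0,0,0],[0.008,0,0,0],[0.007,0,0,0],[0.007,0,0,0],[0.007,0,0,0],[0.007,0,0,0],[0.007,0,0,0],[0.007,0,0,0]]]'
python3 -m jog '[[[0,0,0,0],[0,0,-0.015,0],[0,0,-0.02,0],[-0.022,0,0,0],[-0.022,0,0,0],[-0.022,0,0,0],[0,0,0,0],[0,0,0,0],[0,0,0,0],[0,0,0,0],[0,0,0,0],[0,0,0,0]]]'; python3 look.py w4
```

```text
t: 8.75
eef_pos: [0.5696, -0.0678, 0.1351]
eef_rot: [[0.923, 0.384, -0.001], [0.384, -0.923, -0.0], [-0.001, -0.0, -1.0]]
contact_force: [-2.4, -1.1, -0.3]
grip_width: 0.001
grasp_force: 1.3
t: 10.25
eef_pos: [0.5087, -0.0932, 0.1702]
eef_rot: [[0.923, 0.384, -0.0], [0.384, -0.923, -0.0], [-0.0, -0.0, -1.0]]
contact_force: [0.2, -0.2, 0.2]
grip_width: 0.002
grasp_force: 0.0
10.3 top px 315 173 [170.83673469 116.95918367  80.04081633] world [ 0.5578 -0.0711  0.1204]
```

View pics/w4.png

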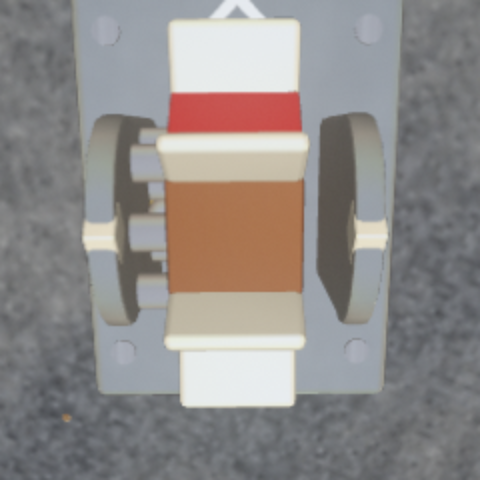

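Brown is level on top, centred at (235,235), and at rest with the finger off. Last click.

```bash
python3 -m jog '[[[0,0,0.02,0],[0,0,0.014,0],[0,0,0,0],[0.008,0,0,0],[0.008,0,0,0],[0.008,0,0,0],[0.007,0,0,0],[0.007,0,0,0],[0.007,0,0,0],[0.007,0,0,0],[0.007,0,0,0],[0.007,0,0,0]]]'
python3 -m jog '[[[0,0,0,0],[0,0,-0.015,0],[0,0,-0.02,0],[-0.022,0,-0.01,0],[-0.022,0,-0.01,0],[-0.022,0,-0.01,0],[0,0,0,0],[0,0,0,0],[0,0,0,0],[0,0,0,0],[0,0,0,0],[0,0,0,0]]]'; python3 look.py w5
```

```text
t: 11.8
eef_pos: [0.5696, -0.0678, 0.1361]
eef_rot: [[0.923, 0.384, -0.001], [0.384, -0.923, -0.0], [-0.001, -0.0, -1.0]]
contact_force: [-2.6, -1.2, 0.1]
grip_width: 0.003
grasp_force: 1.3
t: 13.3
eef_pos: [0.5087, -0.0932, 0.2012]
eef_rot: [[0.923, 0.384, -0.0], [0.384, -0.923, -0.0], [-0.0, -0.0, -1.0]]
contact_force: [0.3, 0.3, 0.3]
grip_width: 0.001
grasp_force: 0.0
13.35 top px 316 166 [ 71.30612245 204.73469388  92.08163265] world [ 0.5576 -0.0715  0.1214]
```

View pics/w5.png

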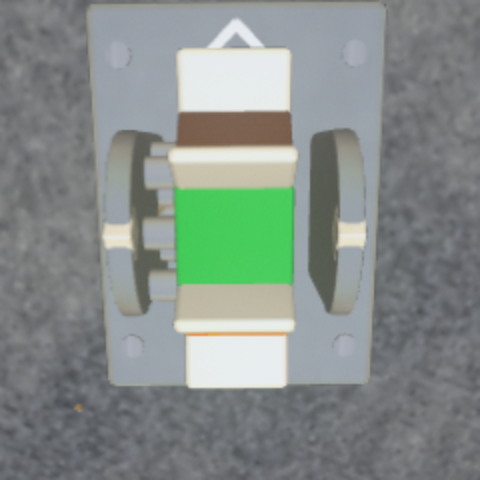

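Green is level on top, centred at (235,235) between the pointers. The stand hasn't moved and the finger is clear, so I'm handing in.

```bash
python3 -c "from cell import arm;print(arm.finish_job())"
```

```text
the job is handed in; nothing more can be done
None
```

The day-colour wheel is set to green: it went from blue click by click, came to rest on brown with the finger off it, then took one last click, and the job was handed in at about 13 s with the stand unmoved.

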